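# Release the sauce tiers from their ratchet holder

### The job

Two identical ratchet dish holders stand on the side table, one gripping the blue bowl and one gripping the stack of three sauce tiers. On the holder with the sauce tiers, swing the pawl up clear of the teeth so that it stays up, then draw the toothed bar out as far as it goes and let go. Leave the tiers standing where they are, and leave the bowl and its holder as they are.

Things in the scene. Friction and masses are not known exactly. Their poses are not given: they have to be found in the camera images.
- tierhold_tab (a point): Centre of the upright tab at the free end of the tier holder's pawl: dark steel fin 14 mm along the bar, 10 across, 28 high, centre 68 mm above the table, 31 above the bar's teeth. Pawl down: x level along the bar to the dish, y across, z up; the frame turns with the pawl. Hinge pin (along y) 66 mm behind it (own -x), 18 below (own -z): the tab swings up and back, radius 68.
- tierhold_pawl (a joint): Tier holder's pawl: a steel lever on a stiff hinge pin that crosses the bar. 0 = down in the teeth, where it stops the bar from coming out; grows as its free end swings up, to 1.2 rad. Above 0.3 rad its nose is clear of the teeth. It takes about 2 N at the tab and stays at any angle where it is left.
- tierhold_grip (a point): Centre of the upright black grip at the outer end of the tier holder's toothed bar: 14 mm along the bar, 18 across, 50 high, from 18 to 68 mm above the table; this point 20 below its top, at 48. x along the bar to the dish, y across, z up. The bar, 12 mm wide, joins it from +x below 30 mm. Bar fully in: the grip is 126 mm behind the tab.
- tierhold_bar (a joint): Tier holder's toothed bar: 0 = fully in, grows in metres as it is withdrawn by its grip, level, away from the dish (along the grip's own -x), up to the end stop at 0.060. With the pawl down it moves no further than about 0.005. Unlocked it needs about 3 N.
- tiers: Three white plastic round dishes locked into one loose stack, 80 mm across, 72 high; origin at the centre of its underside. It stands on the 10 mm thick foot of its holder between the fixed fence and the bar's rubber jaw, about 223 mm from the grip along the bar. The holders are aluminium, fixed to the table.
- bowl: The blue porcelain bowl, 80 mm across and 50 mm high, origin at the centre of its underside, in the other holder. To be left.
- bowlhold_pawl (a joint): Pawl of the bowl's holder, the same as the other; to be left down at 0.
- bowlhold_bar (a joint): Toothed bar of the bowl's holder, the same as the other; to be left in (it rests between 0 and 0.004).

How it is judged:
By the outcome, as a careful person would: the job done as asked, in the order asked, and still so for the second after the job is handed in, with the robot touching nothing.
It also fails if it takes over 45 s, if anything falls off the work surface, if the arm or the gripper's body presses on something with over 40 N, if the wrist force passes 120 N, or if a joint passes its speed limit or range.

### The arm

A 6-joint arm with a two-finger parallel gripper is mounted at the origin on the work surface. World frame = base frame: x ahead of the robot, y to its left, z up, the work surface at z = 0. Lengths are in m, angles in rad, forces in N, time in s.
With the tool pointing down it reaches from about 0.375 to 0.9 m from the base axis. Payload 3.1 kg.
Tool frame: the origin (TCP) lies between the finger pads; the fingertips stand robot.tip_extent ahead of it and the grasp point (between the pads) lies 3 mm ahead of it (robot.tip_extent is the distance from the TCP to the fingertips, in m); z points along the fingers, x is the direction in which the jaws open and shut, and the axes are right-handed (so a half turn about z gives the same grasp; the last joint's range is limited). The gripper opens to 87 mm and grips with 3 to 60 N. Pads are 19 mm wide; open, the fingers measure 117 mm over their backs; the gripper's body (75 mm by 190 mm) begins 51 mm behind the grasp point.
Start: joints at [-1.514, 0.527, 1.433, -0, 1.181, -0.178], TCP at [0.146, -0.608, 0.245] pointing down, gripper open.
Joint ranges: [-3.08, 3.08], [-0.75, 2.2], [0.22, 2.44], [-1.43, 4.57], [0, 2.65], [-2.85, 2.85]. Speed limits (rad/s): [2.79, 2.79, 3.14, 3.14, 3.14, 3.14].

### API

Orientations are given as a unit quaternion [x, y, z, w].
In Python, from rig import robot, cams gives the robot as it stands.
- The arm moves only by the tool carry_out, never from a script. Its argument "steps" is a list of rows, each a list of 3 entries, a list of its own where there are three numbers: the shift along the world's x, y, z in cm, then the turn about the world's z in degrees, then the closure, from 0 (fully open) to 1 (shut). In form: [[[dx, dy, dz], spin, fingers], ...]. A call has 1 to 10 rows; each row shifts and turns the pose as measured when the row begins; what a row does not reach is not made up. A row lasts 1/10 s, in which the tool goes at most 50 mm and 8.59 degrees, less where a joint would pass 70% of its speed; a pose out of reach is approached as far as the arm can. A call with a gripper value outside its range is refused whole. The fingers move at their own pace and stop on an object; "squeeze" is the grip in N (left out, the last holds). Time passes only in rows, so rows that do not move let the fingers close. It gives the time, the measured TCP pose, the force and the opening at its end, in the units of the state.
- robot.get_obs(): the state, without advancing time (a new reading comes with each control period).
- cams.camera(name): name is "side" or "top"; returns a dict with "pixels" (480x640x3 uint8, red, green, blue), "fx", "fy", "cx", "cy" (pixels), "k1" (the pictures are not rectified: a ray, as slopes to the right and down, at radius r is drawn at 1 + k1 r^2 times it, then the intrinsics apply), "eye" and "rotation" of the camera in the world. Camera axes: x right, y up, looking along -z (the intrinsics and any distortion apply to the point x, -y, -z); pixel columns grow to the right and rows downward; lengths in m; the calibration is good to about 2 mm. A picture is of the moment at which its call begins. There is no depth.
- robot.hand_in(): hands the job in, once; it reports no verdict.
The state is a dict: "time": time; "q": joint angles; "joint_velocities": joint speeds; "joint_torque": joint torques, N m; "position": TCP position; "tool_rot": TCP orientation; "ft_force": force on the tool from outside, world axes, zero at the start; "moment": the same for the moment, N m; "grip_width": finger opening in m.
Only numpy, scipy, OpenCV 4.12 (cv2) and the standard library are available. Lean on these libraries where they do the work, as an engineer would, in place of code of your own. Each camera call takes 0.05 s, during which the arm holds its last target. There are 200 camera calls.

## Working session

There is one attempt and no reset: what is moved stays moved. The work goes in short steps, Python scripts to look and compute and a tool call to move; the robot and the scene stay as the last step left them, time stands still between calls to the robot, and variables do not carry over. Pictures are saved under pics/ and viewed, about 8 in all and at most 12, crops included, and the job is handed in when it is done.

Besides the shell and the picture viewer there is one more tool, called after "Call:" as name(argument=value, ...) on one line, values as JSON. carry_out: Moves the arm, as the interface text tells. Its arguments: {"type":"object","properties":{"steps":{"type":"array"},"squeeze":{"type":"number"}},"required":["steps"]}

```bash
mkdir -p pics; ls
cat > h.py <<'E'
import numpy as np, cv2
from rig import robot, cams
def shot(name,fn):
    c=cams.camera(name); cv2.imwrite('pics/'+fn,np.ascontiguousarray(c['pixels'][...,::-1])); return c
def K(c): return np.array([[c['fx'],0,c['cx']],[0,c['fy'],c['cy']],[0,0,1.]]),np.array([c['k1'],0,0,0,0.])
def ray(c,u,v):
    k,d=K(c); p=cv2.undistortPoints(np.array([[[u,v]]],float),k,d)[0,0]
    return np.array(c['eye']),np.array(c['rotation'])@np.array([p[0],-p[1],-1])
def onz(c,u,v,z):
    e,r=ray(c,u,v); return e+r*(z-e[2])/r[2]
def proj(c,P):
    k,d=K(c); p=np.array(c['rotation']).T@(np.array(P)-c['eye']); 
    return cv2.projectPoints(np.array([[p[0],-p[1],-p[2]]]),np.zeros(3),np.zeros(3),k,d)[0].ravel()
E
python3 - <<'E'
from h import *
for n in('side','top'):
    c=shot(n,n+'0.png'); print(n,c['eye'],np.round(c['rotation'],3).tolist(),c['fx'],c['k1'])
o=robot.get_obs();print(o['time'],o['position'],o['tool_rot'],o['grip_width'],robot.tip_extent)
E
```

```text
pics
side [ 0.31737793 -0.30801985  0.58480941] [0.314, -0.147, -0.39, 0.853] 454.79979647905367 0.024713984006052497
top [ 0.52814389 -0.01408515  0.75591972] [0.057, -0.064, -0.701, 0.708] 467.04324861603834 -0.11925789261847977
0.1 [ 0.14600669 -0.60708501  0.24368932] [ 7.85379102e-01 -6.19014360e-01 -6.33063009e-04 -6.98903237e-04] 0.0871130192867498 0.022
```

```bash
sed -i "s/^from rig/from scipy.spatial.transform import Rotation as Ro\nfrom rig/; s/np.array(c\['rotation'\])/Ro.from_quat(c['rotation']).as_matrix()/" h.py; cat h.py | grep Ro
```

```text
from scipy.spatial.transform import Rotation as Ro
    return np.array(c['eye']),Ro.from_quat(c['rotation']).as_matrix()@np.array([p[0],-p[1],-1])
    k,d=K(c); p=Ro.from_quat(c['rotation']).as_matrix().T@(np.array(P)-c['eye']);
```

View pics/side0.png

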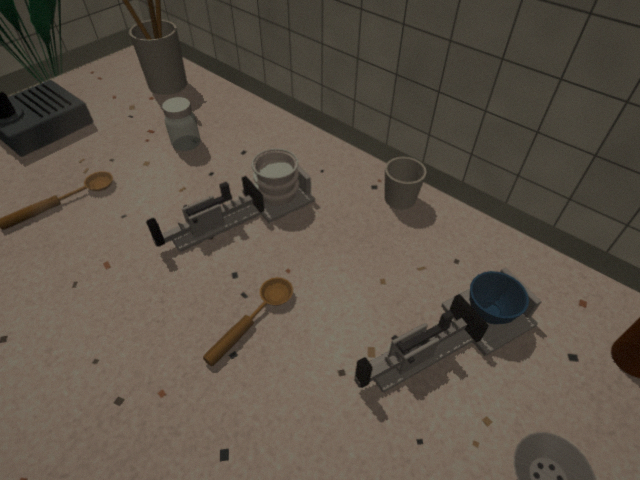

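View pics/top0.png

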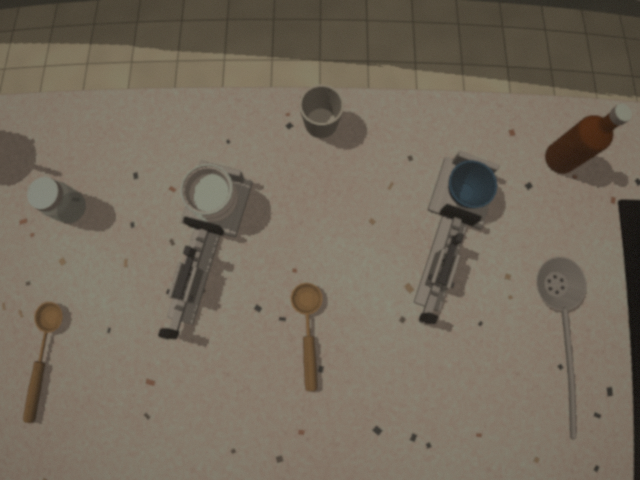

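The white tiers are in the left holder: grip near (169,333) in top and (155,231) in side, tab near (190,253) in top and (225,191) in side. I'll enlarge both views of it in one picture.

Run:
```python
import cv2,numpy as np
s=cv2.imread('pics/side0.png')[140:260,135:335]; t=cv2.imread('pics/top0.png')[150:350,140:260]
s=cv2.resize(s,None,fx=2.4,fy=2.4,interpolation=3); t=cv2.resize(t,None,fx=2.6,fy=2.6,interpolation=3)
o=np.zeros((520,800,3),np.uint8); o[:288,:480]=s; o[:520,485:485+312]=t
cv2.imwrite('pics/crop0.png',np.clip(o.astype(float)*1.7,0,255).astype(np.uint8))
```

```text
(no output)
```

View pics/crop0.png

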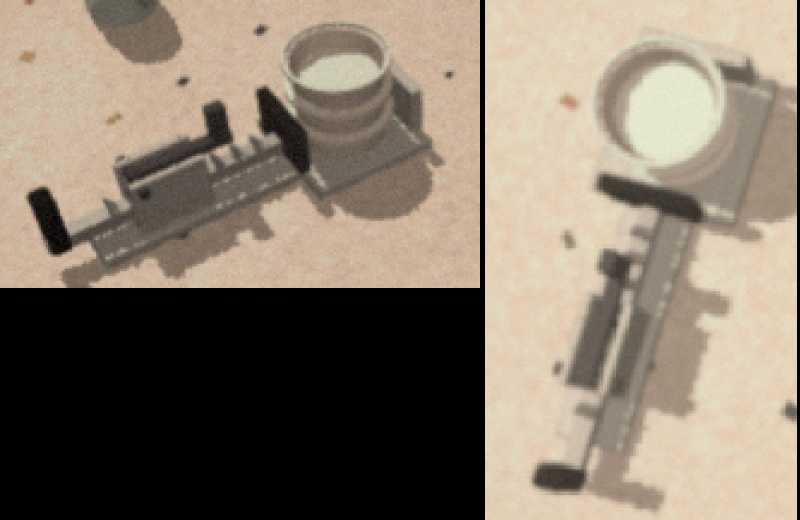

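Run:
```python
from h import *
s=cams.camera('side');t=cams.camera('top')
def tri(a,b):
    e,r=ray(s,*a);f,q=ray(t,*b); r/=np.linalg.norm(r);q/=np.linalg.norm(q)
    x=np.linalg.lstsq(np.c_[r,-q],f-e,rcond=None)[0]; return (e+r*x[0]+f+q*x[1])/2, np.linalg.norm(e+r*x[0]-f-q*x[1])
print('tab tri',tri((225.8,191.8),(190.5,251.5)))
print('grip tri',tri((155.8,231.7),(168.3,333.3)))
for z in(.082,.068): print('tab top z',z,onz(t,190.5,251,z),onz(s,225.5,191.8,.068))
print('grip top',onz(t,168.3,333.3,.06),'side c',onz(s,155.8,231.7,.043))
print('tiers',onz(t,212,193,.072))
```

```text
tab tri (array([0.63988813, 0.17381994, 0.06587461]), np.float64(0.0007186160767960982))
grip tri (array([0.51757512, 0.20747454, 0.04456117]), np.float64(0.0003009358189858472))
tab top z 0.082 [0.6383088  0.16926693 0.082     ] [0.63795361 0.17243126 0.068     ]
tab top z 0.068 [0.64059736 0.17307588 0.068     ] [0.63795361 0.17243126 0.068     ]
grip top [0.51767978 0.20274847 0.06      ] side c [0.51827154 0.20886304 0.043     ]
tiers [0.7299402  0.14402409 0.072     ]
```

Checks agree: the tab-to-grip distance is 127 mm (126 given), the heights are 66 and 45 mm, and the bar heading is −15.4°. I'll move above the tab with the jaws across the bar.

Call:
carry_out(steps=[[[2.5,3.9,0],-1.5,0],[[2.5,3.9,0],-1.5,0],[[2.5,3.9,0],-1.5,0],[[2.5,3.9,0],-1.5,0],[[2.5,3.9,0],-1.5,0],[[2.5,3.9,0],-1.5,0],[[2.5,3.9,0],-1.5,0],[[2.5,3.9,0],-1.5,0],[[2.5,3.9,0],-1.5,0],[[2.5,3.9,0],-1.5,0]])

```text
time: 1.2
position: [0.3985, -0.209, 0.2429]
tool_rot: [-0.689, 0.725, -0.002, -0.001]
ft_force: [1.0, -1.3, 0.2]
grip_width: 0.0867
```

Call:
carry_out(steps=[[[2.5,3.9,0],-1.5,0.3],[[2.5,3.9,0],-1.5,0.3],[[2.5,3.9,0],-1.5,0.3],[[2.5,3.9,0],-1.5,0.3],[[2.5,3.9,0],-1.5,0.3],[[2.5,3.9,0],-1.5,0.3],[[2.5,3.9,0],-1.5,0.3],[[2.5,3.9,0],-1.5,0.3],[[2.5,3.9,0],-1.5,0.3],[[0,0,0],0,0.3]])

```text
time: 2.2
position: [0.6325, 0.1643, 0.2427]
tool_rot: [-0.598, 0.802, -0.003, -0.0]
ft_force: [-1.4, 0.0, 0.1]
grip_width: 0.061
```

Call:
carry_out(steps=[[[0.7,0.9,-3],1,0.3],[[0,0,-4],0,0.3],[[0,0,-4],0,0.3],[[0,0,0],0,0.3]])

```text
time: 2.6
position: [0.6397, 0.1745, 0.1307]
tool_rot: [-0.607, 0.795, -0.004, 0.001]
ft_force: [-1.1, -0.2, -0.3]
grip_width: 0.0609
```

Run:
```python
from h import *
s=shot('side','s1.png'); p=robot.get_obs()['position'];print(p)
im=cv2.imread('pics/s1.png')
print(proj(s,[.640,.174,.068]), proj(s,[p[0],p[1],p[2]-.022]))
cv2.imwrite('pics/s1c.png',cv2.resize(np.clip(im[60:260,120:340]*1.7,0,255).astype(np.uint8),None,fx=3,fy=3,interpolation=3))
```

```text
[0.64183509 0.17469481 0.1337294 ]
[225.79854081 190.73765191] [222.1182715  169.54998558]
```

View pics/s1c.png

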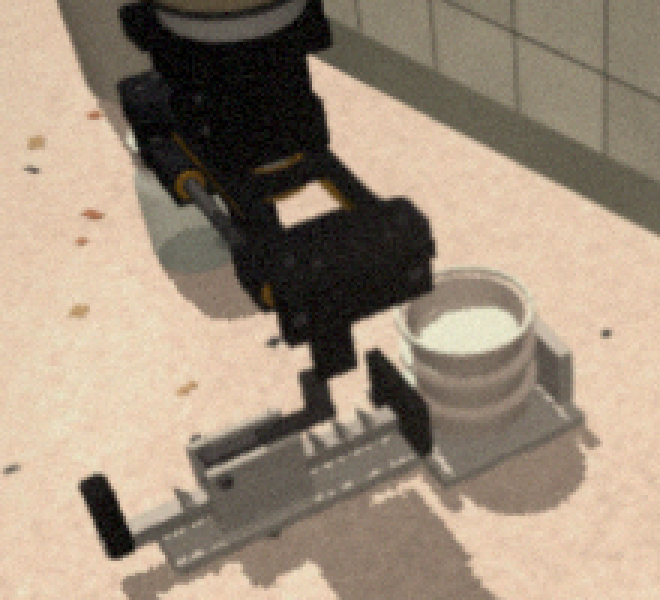

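The fingers straddle the tab, which sits at about (225,191) in the full side picture, as predicted. I'll go down and close gently.

Call:
carry_out(steps=[[[0,0,-2.5],0,0.3],[[0,0,-2.5],0,0.3],[[0,0,0],0,0.3],[[0,0,0],0,1],[[0,0,0],0,1],[[0,0,0],0,1],[[0,0,0],0,1],[[0,0,0],0,1]], squeeze=10)

```text
time: 3.45
position: [0.6521, 0.1733, 0.1006]
tool_rot: [-0.606, 0.795, -0.013, 0.015]
ft_force: [0.0, 0.1, 0.5]
grip_width: 0.029
```

Run:
```python
from h import *
for i in range(2):
    s=shot('side','s2.png'); o=robot.get_obs();print(o['position'],o['q'],o['joint_velocities'],o['ft_force'],o['moment'],o['grip_width'])
im=cv2.imread('pics/s2.png')
cv2.imwrite('pics/s2c.png',cv2.resize(np.clip(im[60:260,120:340]*1.7,0,255).astype(np.uint8),None,fx=3,fy=3,interpolation=3))
```

```text
[0.65220113 0.17332765 0.10052742] [ 0.09743953  0.75193695  1.43663023 -0.00866194  0.91380441  1.94234819] [ 1.10504296e-03  1.05270654e-02  2.96205449e-03  3.92180063e-05
 -4.26321712e-03 -3.93224881e-04] [0.58017161 0.28563225 1.08325992] [0.08739527 0.01062776 0.03366033] 0.024853914534498776
[0.6519691  0.17328641 0.10013509] [ 0.09740848  0.75241438  1.43691438 -0.00865249  0.91374757  1.94232023] [ 1.34156312e-03  8.20815616e-03  7.18295601e-03 -5.83352395e-04
  1.65591101e-03  1.81295251e-05] [ 0.07694168 -0.07914945 -0.10347552] [ 0.0012127   0.07726399 -0.0623346 ] 0.021070269768747943
```

View pics/s2c.png

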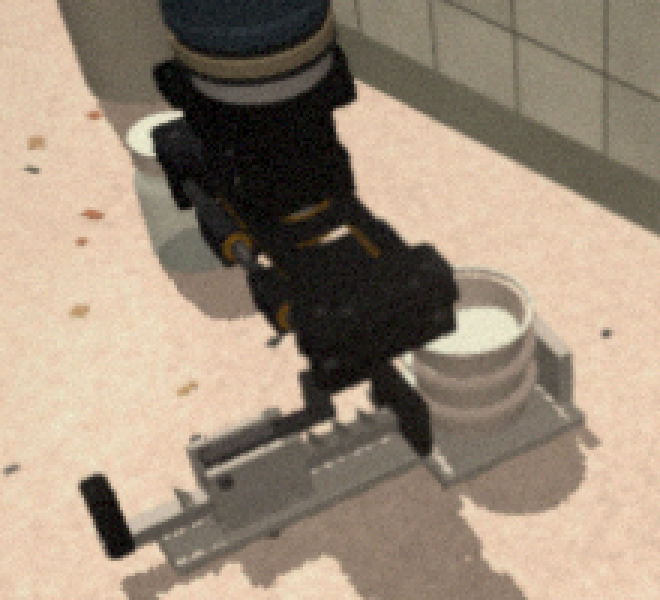

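The last steps lagged: the arm stopped about 12 mm forward and 18 mm high, with no contact. I'll reopen and correct in smaller steps.

Call:
carry_out(steps=[[[0,0,0],0,0.3],[[0,0,0],0,0.3],[[-0.4,0,0],0,0.3],[[-0.4,0,0],0,0.3],[[-0.4,0,0],0,0.3],[[0,0,0],0,0.3]])

```text
time: 4.15
position: [0.6378, 0.1734, 0.0993]
tool_rot: [-0.606, 0.795, -0.012, 0.013]
ft_force: [-0.1, -1.1, -0.6]
grip_width: 0.0576
```

Call:
carry_out(steps=[[[0.1,0,-0.5],0,0.3],[[0,0,-0.5],0,0.3],[[0,0,-0.5],0,0.3],[[0,0,-0.3],0,0.3],[[0,0,0],0,0.3]])

```text
time: 4.65
position: [0.6388, 0.1734, 0.0792]
tool_rot: [-0.606, 0.795, -0.012, 0.013]
ft_force: [0.1, 0.4, 0.6]
grip_width: 0.061
```

Call:
carry_out(steps=[[[0,0,0.1],0,0.7],[[0,0,0],0,0.8],[[0,0,0],0,1],[[0,0,0],0,1],[[0,0,0],0,1],[[0,0,0],0,1],[[0,0,0],0,1],[[0,0,0],0,1],[[0,0,0],0,1],[[0,0,0],0,1]], squeeze=10)

```text
time: 5.65
position: [0.6399, 0.1753, 0.0809]
tool_rot: [-0.606, 0.795, -0.012, 0.015]
ft_force: [0.7, 0.2, 0.5]
grip_width: 0.0103
```

Call:
carry_out(steps=[[[-0.21,0.06,0.46],0,1],[[-0.24,0.07,0.44],0,1],[[-0.27,0.07,0.42],0,1],[[-0.29,0.08,0.39],0,1],[[-0.32,0.09,0.37],0,1],[[0,0,0],0,1]])

```text
time: 6.25
position: [0.6276, 0.1785, 0.1038]
tool_rot: [-0.606, 0.795, -0.014, 0.017]
ft_force: [0.3, 1.4, -0.4]
grip_width: 0.0097
```

Call:
carry_out(steps=[[[-0.36,0.09,0.3],0,1],[[-0.36,0.1,0.3],0,1],[[-0.38,0.1,0.28],0,1],[[-0.4,0.11,0.26],0,1],[[-0.42,0.12,0.23],0,1],[[0,0,0],0,1]])

```text
time: 6.85
position: [0.6085, 0.1835, 0.1201]
tool_rot: [-0.606, 0.795, -0.016, 0.019]
ft_force: [0.9, 0.7, -0.3]
grip_width: 0.0097
```

Run:
```python
from h import *
s=shot('side','s3.png'); o=robot.get_obs();print(o['position'],o['ft_force'],o['grip_width'])
im=cv2.imread('pics/s3.png')
cv2.imwrite('pics/s3c.png',cv2.resize(np.clip(im[60:260,120:340]*1.7,0,255).astype(np.uint8),None,fx=3,fy=3,interpolation=3))
```

```text
[0.60859885 0.18345864 0.1200629 ] [ 1.94513464 -0.73291842  1.84423779] 0.009969370602873232
```

View pics/s3c.png

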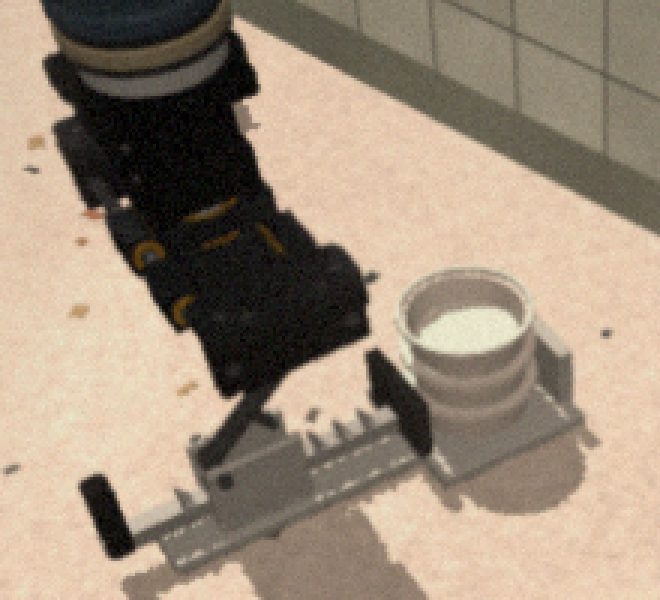

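The pawl is up about 0.7 rad: the lever runs from (205,460) to (270,390) in the crop. I'll release it, lift, and move over the grip.

Call:
carry_out(steps=[[[0,0,0],0,0.7],[[0,0,0],0,0.5],[[0,0,0],0,0.4],[[0,0,0],0,0.4],[[0,0,0],0,0.4],[[0,0,1],0,0.4],[[0,0,2],0,0.4],[[0,0,2],0,0.4],[[0,0,2],0,0.4],[[0,0,0],0,0.4]])

```text
time: 7.9
position: [0.6039, 0.1835, 0.192]
tool_rot: [-0.606, 0.796, -0.012, 0.014]
ft_force: [0.3, -0.2, -0.2]
grip_width: 0.0523
```

Call:
carry_out(steps=[[[-2,0.5,0],0,0.4],[[-2,0.5,0],0,0.4],[[-2,0.5,0],0,0.4],[[-2,0.5,0],0,0.4],[[-1,0.3,0],0,0.4],[[0,0,0],0,0.4],[[0,0,0],0,0.4]])

```text
time: 8.6
position: [0.5111, 0.2063, 0.1909]
tool_rot: [-0.605, 0.796, -0.012, 0.014]
ft_force: [0.5, 0.5, 0.6]
grip_width: 0.0524
```

Call:
carry_out(steps=[[[0.4,0,-1],0,0.4],[[0.3,0,-2],0,0.4],[[0,0,-2],0,0.4],[[0,0,-2],0,0.4],[[0,0,-1],0,0.4],[[0,0,-0.5],0,0.4],[[0,0,0],0,0.4]])

```text
time: 9.3
position: [0.5276, 0.2049, 0.1001]
tool_rot: [-0.604, 0.797, -0.015, 0.018]
ft_force: [-0.1, -0.5, -0.7]
grip_width: 0.0521
```

Run:
```python
from h import *
s=shot('side','s4.png'); o=robot.get_obs();print(o['position'],o['ft_force'],o['grip_width'])
im=cv2.imread('pics/s4.png')
cv2.imwrite('pics/s4c.png',cv2.resize(np.clip(im[90:270,100:320]*1.7,0,255).astype(np.uint8),None,fx=3,fy=3,interpolation=3))
```

```text
[0.52788771 0.20497708 0.10064401] [ 0.40937878 -0.74209602  0.76451835] 0.05250329781390414
```

View pics/s4c.png

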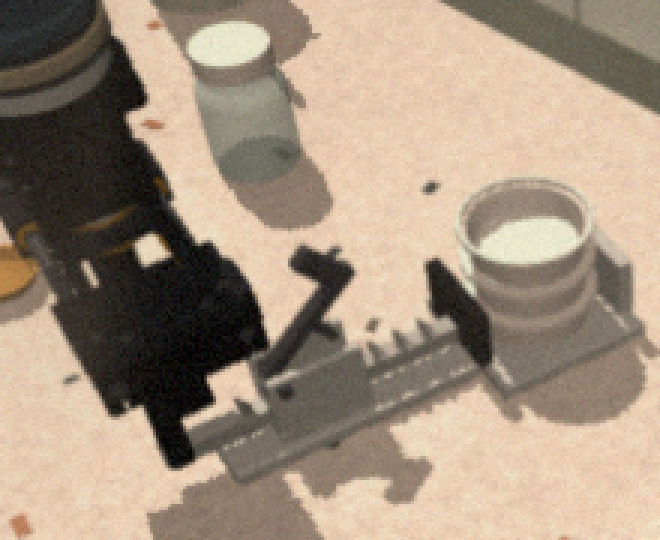

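The pawl stays up by itself, with its tab near (320,262) in the crop. The TCP is about 1 cm too far forward over the grip, so I'll correct and go down.

Call:
carry_out(steps=[[[-0.5,0.1,0],0,0.4],[[-0.5,0.1,0],0,0.4],[[0,0,-1],0,0.4],[[0,0,-1],0,0.4],[[0,0,-1],0,0.4],[[0,0,-1],0,0.4],[[0,0,-0.5],0,0.4],[[0,0,0],0,0.4]])

```text
time: 10.15
position: [0.5182, 0.2077, 0.054]
tool_rot: [-0.604, 0.797, -0.016, 0.021]
ft_force: [-0.1, 0.4, 0.5]
grip_width: 0.0521
```

Call:
carry_out(steps=[[[0,0,-0.2],0,0.7],[[0,0,0],0,1],[[0,0,0],0,1],[[0,0,0],0,1],[[0,0,0],0,1],[[0,0,0],0,1],[[0,0,0],0,1],[[0,0,0],0,1]], squeeze=30)

```text
time: 10.95
position: [0.5184, 0.2069, 0.0521]
tool_rot: [-0.605, 0.796, -0.017, 0.02]
ft_force: [0.1, 0.1, -1.5]
grip_width: 0.018
```

Call:
carry_out(steps=[[[-0.58,0.16,0],0,1],[[-0.58,0.16,0],0,1],[[-0.58,0.16,0],0,1],[[-0.58,0.16,0],0,1],[[-0.58,0.16,0],0,1],[[0,0,0],0,1]])

```text
time: 11.55
position: [0.4877, 0.2149, 0.0521]
tool_rot: [-0.605, 0.796, -0.018, 0.021]
ft_force: [0.9, -0.3, -0.8]
grip_width: 0.018
```

Call:
carry_out(steps=[[[-0.58,0.16,0],0,1],[[-0.58,0.16,0],0,1],[[-0.58,0.16,0],0,1],[[-0.58,0.16,0],0,1],[[-0.4,0.1,0],0,1],[[-0.3,0.08,0],0,1]])

```text
time: 12.15
position: [0.461, 0.2221, 0.0522]
tool_rot: [-0.606, 0.794, -0.022, 0.025]
ft_force: [10.0, -13.3, -10.1]
grip_width: 0.0178
```

The bar has travelled 59.4 mm and the force is rising, so the stop is reached. One small nudge to confirm, then relax.

Call:
carry_out(steps=[[[-0.3,0,0],0,1],[[0,0,0],0,1],[[0,0,0],0,1]])

```text
time: 12.45
position: [0.461, 0.2218, 0.0521]
tool_rot: [-0.606, 0.795, -0.023, 0.027]
ft_force: [2.6, -2.6, -1.2]
grip_width: 0.0174
```

It didn't move any further, so the bar is at its stop. I'll release slowly and lift away.

Call:
carry_out(steps=[[[0,0,0],0,0.75],[[0,0,0],0,0.6],[[0,0,0],0,0.4],[[0,0,0],0,0.4],[[0,0,0],0,0.4],[[0,0,1],0,0.4],[[0,0,2],0,0.4],[[0,0,2],0,0.4],[[0,0,2],0,0.4],[[0,0,2],0,0.4]])

```text
time: 13.45
position: [0.4567, 0.2236, 0.1455]
tool_rot: [-0.605, 0.796, -0.02, 0.025]
ft_force: [0.4, 0.6, -0.4]
grip_width: 0.0519
```

Call:
carry_out(steps=[[[0,0,2],0,0.4],[[-1,0,2],0,0.4],[[-1,0,1],0,0.4],[[0,0,0],0,0.4],[[0,0,0],0,0.4],[[0,0,0],0,0.4]])

```text
time: 14.05
position: [0.4365, 0.2241, 0.2023]
tool_rot: [-0.604, 0.796, -0.022, 0.029]
ft_force: [-0.2, 0.2, -0.0]
grip_width: 0.0519
```

Run:
```python
from h import *
s=shot('side','s5.png'); t=shot('top','t5.png'); o=robot.get_obs();print(o['time'],o['position'],o['ft_force'],o['grip_width'])
im=cv2.imread('pics/s5.png')
cv2.imwrite('pics/s5c.png',cv2.resize(np.clip(im[:480,100:580]*1.6,0,255).astype(np.uint8),None,fx=1.25,fy=1.25))
g=np.array([.5176,.2075,.048]);d=np.array([.964,-.266,0])
for x in(0,.06): print(x,proj(s,g-d*x))
```

```text
14.15 [0.43657991 0.22403513 0.20197626] [ 0.12224484 -0.16059189  0.03687674] 0.05244836822951653
0 [155.11403037 230.23844103]
0.06 [117.22026015 246.19756142]
```

View pics/s5c.png

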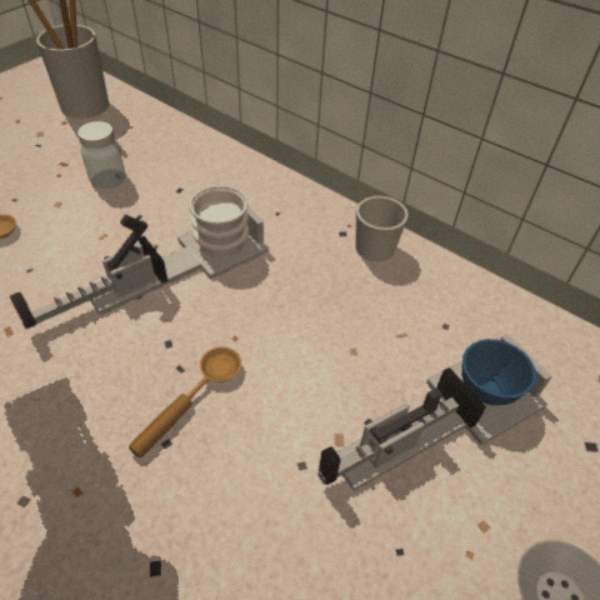

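The grip is at (117.6,246.4) in the side picture; a bar travel of 60 mm predicts (117.2,246.2). The pawl is up, the tiers stand at (220,220) in the crop, and the bowl's holder is unchanged.

```bash
python3 -c "from rig import robot; print(robot.hand_in())"
```

```text
the job is handed in; nothing more can be done
None
```

The tier holder's pawl is up clear of the teeth and its toothed bar is drawn out to the end stop. I handed the job in at about 14 s of the 45 s allowed.

- **Pawl:** I gripped the tab and swung it up about 0.7 rad, against the 0.3 rad needed. It stayed up after I let go and was still up in the last picture.
- **Bar:** I pulled the grip out until the arm measured 59.4 mm of travel and the wrist force rose to about 19 N. One more small nudge moved it no further. In the last side picture the grip sat within half a pixel of where 60 mm of travel should put it.
- **Left alone:** the tiers are standing where they were, and the bowl and its holder look unchanged. I checked these by eye in the last side picture. The gripper was open, about 15 cm above the bar, and touching nothing.
- **What went wrong on the way:** my first move down to the tab lagged and stopped about 12 mm forward and 18 mm high. It touched nothing, and I corrected it before gripping.

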